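Rock the stuck worm bush out of the mincer head

ROBOT

A 6-joint arm with a two-finger parallel gripper is mounted at the origin on the work surface. World frame = base frame: x ahead of the robot, y to its left, z up, the work surface at z = 0. Lengths are in m, angles in rad, forces in N, time in s.
With the tool pointing down it reaches from about 0.35 to 0.975 m from the base axis. Payload 4.9 kg.
Tool frame: the origin (TCP) lies midway between the tips of the shut fingers; the grasp point (between the pads) lies 19 mm behind it; z points along the fingers, y is the direction in which the jaws open and shut (so a half turn about z gives the same grasp; the last joint's range is limited). The gripper opens to 85 mm and grips with 20 to 120 N. Pads are 22 mm wide; open, the fingers measure 114 mm over their backs; the gripper's body (76 mm by 85 mm) begins 54 mm behind the grasp point. The pads swing forward as they close: fully open they stand 13 mm farther back than shut.
Start: joints at [-1.297, 0.053, 1.613, -0, 1.476, -0.119], TCP at [0.239, -0.577, 0.231] pointing down, gripper open.
Joint ranges: [-3.01, 3.01], [-1.01, 2.22], [0.06, 2.58], [-1.02, 4.17], [0.09, 2.62], [-3.14, 3.14]. Speed limits (rad/s): [2.57, 2.57, 3.14, 3.14, 3.14, 3.14].

INTERFACE

Orientations are given as a rotation vector (axis times angle).
In Python, from station import ctrl gives the robot as it stands.
- The arm moves only by the shell command python3 -m jog 'ROWS' [FORCE]. ROWS is JSON, one flat list of numbers, 7 for each row, row after row: the opening, from 0 (shut) to 1 (fully open), then the shift along the tool's x, y, z in m, then the turn, a rotation vector about the tool's x, y, z in degrees. A call has 1 to 10 rows; each row shifts and turns the commanded pose from where the row before left it, along the tool's axes as they then stand; what a row does not reach is not made up. A row lasts 1/8 s, in which the tool goes at most 62.5 mm and 10.7 degrees, less where a joint would pass 70% of its speed; a pose out of reach is approached as far as the arm can. A call with a gripper value outside its range is refused whole. The fingers move at their own pace and stop on an object; FORCE is the grip in N (left out, the last holds). Time passes only in rows, so rows that do not move let the fingers close. It gives the time, the measured TCP pose, the force and the opening at its end, in the units of the state.
- ctrl.get_obs(): the state, without advancing time (a new reading comes with each control period).
- ctrl.get_image(name): name is "scene" or "top" or "wrist"; returns a dict with "image" (480x640x3 uint8, blue, green, red), "camera_matrix" (3x3 intrinsics, pixels), "dist_coeffs" ([k1, k2, p1, p2, k3] as OpenCV has them; the pictures are not rectified), "rvec" (rotation vector, rad) and "tvec" (3), from world to camera coordinates, as OpenCV has them; the wrist camera has in their place "mount" (4x4, takes a point from camera to tool coordinates, whose origin is the TCP and whose axes are the flange's). Camera axes: x right, y down, z forward; pixel columns grow to the right and rows downward; lengths in m; the calibration is good to about 2 mm. A picture is of the moment at which its call begins: read the wrist's pose just before it. There is no depth.
- ctrl.finish_job(): hands the job in, once; it reports no verdict.
Trained networks look in a picture, given as the dict that the camera call returned (one of the last four; its "shot" number tells which), for a name from the list of things; names that differ only in an ending like _2 or _b are one class to them, and where a whole thing is asked for, a point or a joint stands for the part that bears it (a point fixed in the world has none). Each returns a list of dicts, best first, with "p" (0 to 1); they miss things now and then, are a little off and sometimes report something else, mostly with a low value. They report only what shows in the picture. A call takes as long as a camera call. They do not tell look-alikes from the thing itself.
- ctrl.boxes_of(target, picture): "box" ([centre column, centre row, width, height] in pixels, round what is visible of it).
The state is a dict: "t": time; "q": joint angles; "dq": joint speeds; "effort": joint torques, N m; "tool_pos": TCP position; "tool_rot": TCP orientation; "contact_force": force on the tool from outside, world axes, zero at the start; "wrist_torque": the same for the moment, N m; "opening": finger opening in m.
Only numpy, scipy, OpenCV 4.12 (cv2) and the standard library are available. Lean on these libraries where they do the work, as an engineer would, in place of code of your own. Each camera call takes 0.05 s, during which the arm holds its last target. There are 200 camera calls.

TASK

The mincer head stands on its ring nut on the packing table and its white worm bush is stuck in the bore on top. Take the bush by its hub and rock it side to side across the flats until it works free, without pulling so hard that the head is lifted off the table, and without tipping or shifting the head or disturbing anything else. Finish while still holding the bush upright, straight above the bore and just clear of it (a finger's breadth or so), so that I can wipe out the seat.

Things in the scene. Friction and masses are not known exactly. Their poses are not given: they have to be found in the camera images.
- bush_grip (a point): centre of the hub of the white plastic worm bush: the part to grip. Hub: round boss 46 mm across, 48 mm tall, with two upright flats 36 mm apart and 28 mm wide, facing this frame's +y and -y; z is the bush's axis, upward. Free on all sides above the flange, which starts 24 mm below this point. Seated, this point is 30 mm above the head's top rim. Mass about 0.14 kg.
- bush_seat (a point): centre of the underside of the bush's flange (60 mm across, 6 mm thick), which lies on the head's rim when seated; same axes. Below it a spigot 40 mm across and 20 mm long sits in the bore. A 10 mm locating tab on the flange at -x lies between two small studs on the rim, so the bush cannot be twisted.
- head: steel mincer head standing nose-down, loose on the table, on its lobed ring nut 148 mm across; 175 mm tall to its flat top rim 102 mm across; 3.2 kg. A feed neck 82 mm across sticks out level at +x to 110 mm from the axis, 98 mm up. Origin at the centre of its underside, z up along the bore; x and y agree with the bush's when seated.
- bore (a point): centre of the bore's mouth in the head's top rim; bore 45 mm across, 29 mm deep. 5 mm down, two rubber-tipped spring plungers at +y and -y grip the spigot; each resists sliding by about 20 N, so a straight pull needs about 42 N and lifts the head instead. The bush can lean 0.15 rad to either side (+y, -y).
- plungers (a point): point midway between the two plungers, on the bore's axis 5 mm below the rim. Leaning the bush towards +y or -y walks its far side up past the plunger there, a few mm each time; raised a little with every swing it comes out with much less than the head's weight. Both sides are past the plungers once raised 17 mm and clear of the bore once raised 20 mm.
- worm: the mincer's worm standing on end: steel screw 68 mm across and 198 mm tall with a small square tang on top; origin centre of its foot; leave it alone
- sprayer: spray bottle, pale, 86 mm across and 245 mm tall with a black trigger head; origin centre of its foot; leave it alone
- hole_plate: steel mincer plate full of holes, lying flat, 98 mm across, 13 mm thick; origin centre of its underside; leave it alone
- cross_knife: four-armed steel mincer knife lying flat, 94 mm across, 14 mm thick; origin centre of its underside; leave it alone
- cup: plain steel cup standing mouth up, 84 mm across, 100 mm tall; origin centre of its foot; leave it alone
- brush: wooden scrubbing brush lying bristles down, 220 mm long along its x, 40 mm high; origin under the middle of its underside; leave it alone
- tray_stack: stack of black foam meat trays, about 137 x 197 mm, 56 mm high; origin centre of its underside; leave it alone
Not all that is in view belongs to the job. What is shaped like the part that bears bush_grip but blue is not meant.

How it is judged:
On the way, in this order (a step that is already met when the one before it is completed fails the run):
1. the bush, still seated in the bore, has been leaned at least 2.5 degrees to a side (angle between the z axis of bush_grip and the z axis of head, either way round above 0.045 rad and z of bush_grip in the frame of head below 0.214 m), for 0.02 s.
2. it has been rocked back through upright, still in the bore (angle between the z axis of bush_grip and the z axis of head, either way round below 0.02 rad and z of bush_grip in the frame of head below 0.224 m), for 0.02 s.
3. it has been leaned over again, still in the bore (angle between the z axis of bush_grip and the z axis of head, either way round above 0.045 rad and z of bush_grip in the frame of head below 0.226 m), for 0.02 s.
At the end, for the whole second after the job is handed in: the bush is held in the fingers, still, its spigot's end 3 to 40 mm above the head's top rim (the listed point 228 to 265 mm above the head's origin), within 20 mm of the bore's axis, within 8 degrees of upright and touching the head nowhere; the head stands flat on the table (z of bush_grip in the frame of head between 0.228 and 0.265 m and horizontal distance between bush_grip and head below 0.02 m and angle between the z axis of bush_grip and the z axis of head, either way round below 0.14 rad and contact force between the fingers and bush above 3 N and contact force between bush and head below 0.2 N and linear speed of bush below 0.03 m/s and angle between head's own z axis and vertical below 0.03 rad and height (world z) of head below 0.004 m); the arm keeps its last pose, push and grip.
It fails at once if the head is lifted off the table (by more than 8 mm) (height (world z) of head above 0.008 m).
It fails at once if the head is tipped by more than 6 degrees (angle between head's own z axis and vertical above 0.105 rad).
It fails at once if the head is shifted by more than 30 mm (distance of head from where it was at the start of the episode above 0.03 m).
It fails at once if another thing on the table is moved by more than 30 mm (distance of any of worm, sprayer, hole_plate, cross_knife, cup, brush, tray_stack from where it was at the start of the episode above 0.03 m).
It also fails if it takes over 42 s, if anything falls off the work surface, if the arm or the gripper's body presses on something with over 40 N, if the wrist force passes 120 N, or if a joint passes its speed limit or range.

## Working session

There is one attempt and no reset: what is moved stays moved. The work goes in short steps, Python scripts to look and compute and a shell command to move; the robot and the scene stay as the last step left them, time stands still between calls to the robot, and variables do not carry over. Pictures are saved under pics/ and viewed, about 8 in all and at most 12, crops included, and the job is handed in when it is done.

```bash
mkdir -p pics; ls; cat > h.py <<'E'
import numpy as np, cv2
from scipy.spatial.transform import Rotation as R
from station import ctrl
def cam(im, obs=None):
    """returns K,d,Rcw,t (world->cam)"""
    K=np.array(im["camera_matrix"]);d=np.array(im["dist_coeffs"])
    if "mount" in im:
        T=np.eye(4);T[:3,:3]=R.from_rotvec(obs["tool_rot"]).as_matrix();T[:3,3]=obs["tool_pos"]
        W=np.linalg.inv(T@np.array(im["mount"]))
        return K,d,W[:3,:3],W[:3,3]
    return K,d,R.from_rotvec(np.ravel(im["rvec"])).as_matrix(),np.ravel(im["tvec"])
def ray(c,uv):
    K,d,Rm,t=c
    p=cv2.undistortPoints(np.array([[uv]],float),K,d)[0,0]
    v=Rm.T@np.array([p[0],p[1],1]);return -Rm.T@t, v/np.linalg.norm(v)
def atz(c,uv,z):
    o,v=ray(c,uv);return o+v*(z-o[2])/v[2]
def tri(rays):
    A=0;b=0
    for o,v in rays:
        P=np.eye(3)-np.outer(v,v);A=A+P;b=b+P@o
    x=np.linalg.solve(A,b);return x,[np.linalg.norm(np.cross(x-o,v)) for o,v in rays]
def proj(c,X):
    K,d,Rm,t=c
    return cv2.projectPoints(np.atleast_2d(np.array(X,float)),cv2.Rodrigues(Rm)[0],t,K,d)[0][:,0]
E
python3 - <<'E'
from h import *
print(ctrl.get_obs())
for n in("scene","top"):
    im=ctrl.get_image(n);cv2.imwrite(f"pics/{n}0.png",im["image"])
    c=cam(im);print(n,(-c[2].T@c[3]).round(3))
    for k in("bush_grip","head","worm","sprayer","cup","hole_plate","cross_knife","brush","tray_stack"):
        print(n,k,[(round(b["p"],2),np.round(b["box"]).astype(int).tolist()) for b in ctrl.boxes_of(k,im)[:3]])
E
```

```text
pics
{'t': 0.0, 'q': array([-1.29704407e+00,  5.33413631e-02,  1.61430694e+00, -1.61411473e-05,
        1.47598978e+00, -1.18999512e-01]), 'dq': array([0.00111663, 0.00022647, 0.00023491, 0.0003132 , 0.00202529,
       0.00231826]), 'effort': array([-2.49384408e-03, -3.93686485e+01, -3.70178998e+01, -2.30088754e-04,
        7.09865824e-03,  1.56256554e-07]), 'tool_pos': array([ 0.23903356, -0.57680639,  0.23006489]), 'tool_rot': array([-3.07921230e+00, -6.12580200e-01,  2.73344299e-04]), 'contact_force': array([-0.91188089, -0.12229142,  0.0763859 ]), 'wrist_torque': array([ 0.0015027 , -0.02329986, -0.00370299]), 'opening': 0.08535209452628618}
scene [1.344 0.549 0.782]
scene bush_grip [(0.86, [426, 251, 17, 34]), (0.77, [400, 226, 24, 34])]
scene head [(0.72, [388, 265, 73, 86])]
scene worm [(0.8, [294, 254, 24, 76])]
scene sprayer [(0.74, [235, 205, 36, 97])]
scene cup [(0.82, [508, 308, 45, 56]), (0.67, [200, 213, 47, 36])]
scene hole_plate [(0.74, [336, 258, 35, 25]), (0.43, [171, 276, 98, 62])]
scene cross_knife [(0.56, [332, 368, 36, 32])]
scene brush [(0.77, [199, 213, 46, 34])]
scene tray_stack [(0.7, [171, 278, 100, 62])]
top [0.403 0.012 1.422]
top bush_grip [(0.89, [237, 276, 23, 24]), (0.6, [237, 329, 16, 18]), (0.16, [318, 237, 26, 30])]
top head []
top worm [(0.98, [318, 236, 27, 32]), (0.19, [235, 277, 23, 25])]
top sprayer [(0.64, [410, 257, 45, 37])]
top cup [(0.63, [149, 290, 35, 32])]
top hole_plate [(0.77, [307, 291, 33, 34]), (0.44, [235, 277, 20, 24])]
top cross_knife [(0.94, [241, 182, 33, 30]), (0.52, [307, 292, 33, 36])]
top brush [(0.81, [467, 288, 16, 77])]
top tray_stack [(0.76, [401, 179, 71, 54])]
```

View pics/scene0.png

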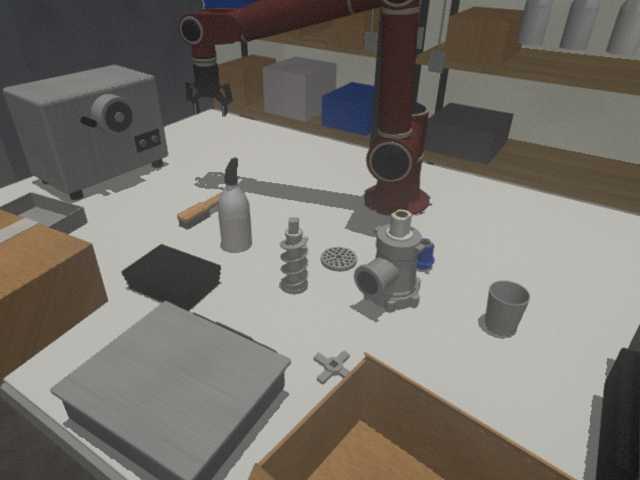

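View pics/top0.png

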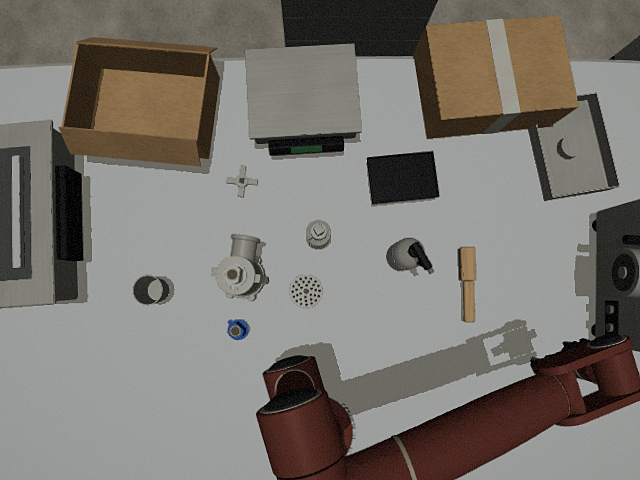

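The scene holds two look-alikes: the white bush on the head at scene (400,226) / top (237,276), and the blue one on the table at scene (426,251) / top (237,329). The one I want is the white bush. The neck points up in the top view, roughly world +x.

```bash
python3 - <<'E'
from h import *
s=ctrl.get_image("scene");t=ctrl.get_image("top");cs,ct=cam(s),cam(t)
# hub top-face centre: scene (402,215)?, top
x,e=tri([ray(cs,(400,226)),ray(ct,(237,276))]);print("bush box centres",x.round(3),np.round(e,4))
print("top@.229",atz(ct,(232,273),.229).round(3),atz(ct,(237,276),.2).round(3))
print("neck top-end", atz(ct,(246,237),.12).round(3), "blue",atz(ct,(237,329),.03).round(3),"sprayer",atz(ct,(410,257),.2).round(3))
a=cv2.resize(s["image"][195:320,340:450],None,fx=4,fy=4,interpolation=cv2.INTER_CUBIC)
b=cv2.resize(t["image"][225:345,190:290],None,fx=3.6,fy=4.1667,interpolation=cv2.INTER_CUBIC)
cv2.imwrite("pics/crop1.png",np.hstack([a[:500],b[:500,:360]]))
E
```

```text
bush box centres [0.446 0.195 0.192] [0.0029 0.0029]
top@.229 [0.453 0.199 0.229] [0.447 0.191 0.2  ]
neck top-end [0.555 0.178 0.12 ] blue [0.302 0.217 0.03 ] sprayer [ 0.487 -0.249  0.2  ]
```

View pics/crop1.png

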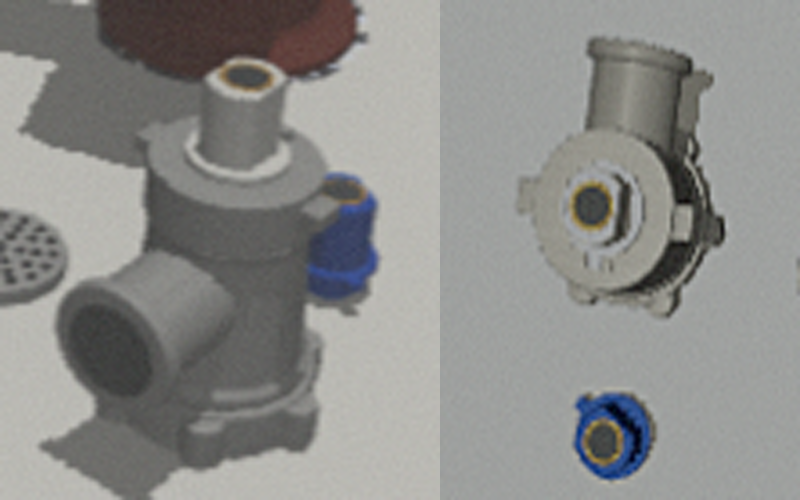

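```bash
python3 -m jog '[1,0,0,-0.045,0,0,0, 1,0,0,-0.045,0,0,0, 1,0,0,-0.045,0,0,0, 1,0.035,-0.045,0,0,0,0, 1,0.035,-0.045,0,0,0,0, 1,0.035,-0.045,0,0,0,0, 1,0.035,-0.045,0,0,0,0, 1,0.035,-0.045,0,0,0,0, 1,0.035,-0.045,0,0,0,0, 1,0.035,-0.045,0,0,0,0]'
python3 -m jog '[1,0.035,-0.045,0,0,0,0, 1,0.035,-0.045,0,0,0,0, 1,0.035,-0.045,0,0,0,0, 1,0.035,-0.045,0,0,0,0, 1,0.035,-0.045,0,0,0,0, 1,0,0,0,0,0,10, 1,0,0,0,0,0,10, 1,0,0,0,0,0,10, 1,0,0,0,0,0,0]'
python3 - <<'E'
from h import *
im0=None
o=ctrl.get_obs();im=ctrl.get_image("wrist");c=cam(im,o)
print(o["t"],o["tool_pos"],R.from_rotvec(o["tool_rot"]).as_matrix().round(3).tolist(),np.array(im["mount"]).round(3).tolist())
for k in("bush_grip","head"):print(k,[(round(b["p"],2),np.round(b["box"]).tolist()) for b in ctrl.boxes_of(k,im)[:3]])
print(proj(c,[[.45,.197,.229],[.45,.197,.175]]))
cv2.imwrite("pics/w1.png",im["image"])
E
```

```text
t: 2.35
tool_pos: [0.3451, -0.1909, 0.3665]
tool_rot: [3.081, 0.612, 0.001]
contact_force: [1.2, -0.1, -1.0]
opening: 0.0854
t: 3.48
tool_pos: [0.4205, 0.0823, 0.3664]
tool_rot: [-3.135, 0.202, -0.0]
contact_force: [0.3, -0.1, -0.1]
opening: 0.0856
3.475 [0.42048524 0.08234447 0.36638794] [[0.992, -0.128, 0.0], [-0.128, -0.992, 0.0], [0.0, -0.0, -1.0]] [[-0.001, -0.957, -0.291, 0.074], [1.0, -0.001, -0.001, 0.001], [0.001, -0.291, 0.957, -0.142], [0.0, 0.0, 0.0, 1.0]]
bush_grip [(0.8, [235.0, 295.0, 45.0, 51.0]), (0.68, [181.0, 207.0, 76.0, 76.0])]
head [(0.93, [205.0, 164.0, 161.0, 181.0])]
[[167.18902457 213.4413672 ]
 [190.49751543 200.94486344]]
```

View pics/w1.png

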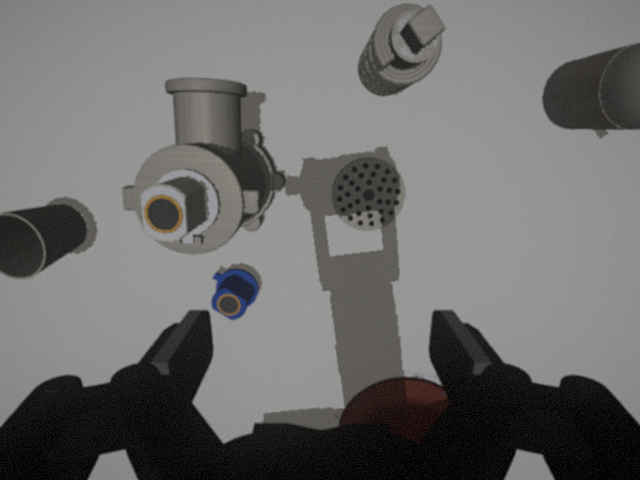

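White hub top centre is at (164,213) in the wrist view, matching the (167,213) predicted from the fixed cameras; blue look-alike is at (235,295). Moving overhead for a second wrist view.

```bash
python3 -m jog '[1,0.008,-0.059,0,0,0,0, 1,0.008,-0.059,0,0,0,0, 1,0,0,0,0,0,0]'
python3 - <<'E'
from h import *
o=ctrl.get_obs();im=ctrl.get_image("wrist");c=cam(im,o)
print(o["t"],o["tool_pos"])
for k in("bush_grip","head"):print(k,[(round(b["p"],2),np.round(b["box"]).tolist()) for b in ctrl.boxes_of(k,im)[:3]])
print(proj(c,[[.45,.197,.229],[.45,.197,.175]]))
cv2.imwrite("pics/w2.png",im["image"])
cv2.imwrite("pics/w2c.png",cv2.resize(im["image"][0:300,170:570],None,fx=2,fy=2,interpolation=cv2.INTER_CUBIC))
np.savez("w2.npz",o=np.r_[o["tool_pos"],o["tool_rot"]])
E
```

```text
t: 4.0
tool_pos: [0.4518, 0.1999, 0.3654]
tool_rot: [3.135, -0.195, -0.003]
contact_force: [-0.3, 0.0, 0.6]
opening: 0.0855
4.0 [0.45178795 0.19985208 0.3653786 ]
bush_grip [(0.68, [321.0, 303.0, 45.0, 52.0]), (0.67, [320.0, 223.0, 64.0, 74.0])]
head [(0.94, [320.0, 179.0, 136.0, 176.0])]
[[324.23919717 233.28158538]
 [323.71769308 217.70236735]]
```

View pics/w2c.png

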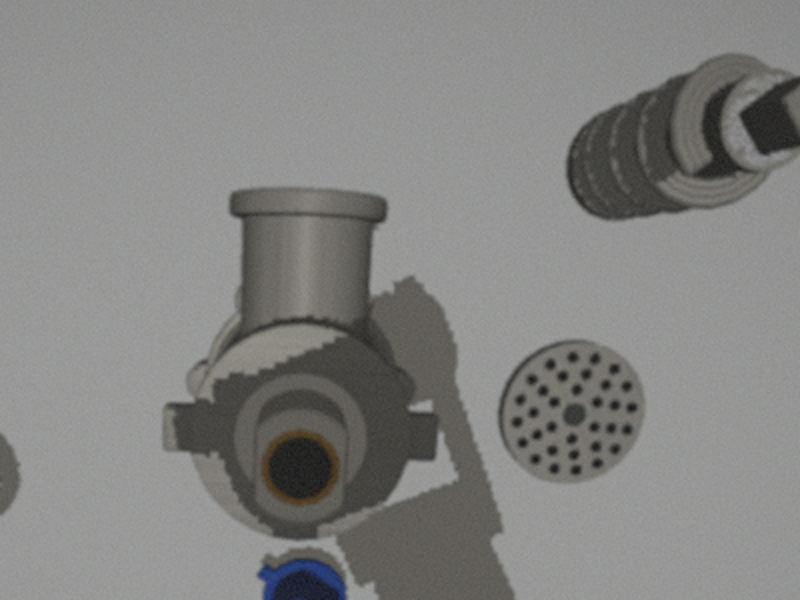

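```bash
python3 - <<'E'
from h import *
def fake(name,pos,rot,mk):
    im=dict(mk);return cam(im,dict(tool_pos=np.array(pos),tool_rot=np.array(rot)))
o=ctrl.get_obs();mk=ctrl.get_image("wrist");mk={k:mk[k] for k in("camera_matrix","dist_coeffs","mount")}
z=np.load("w2.npz")["o"];c2=fake("",z[:3],z[3:],mk)
M=np.array([[.992,-.128,0],[-.128,-.992,0],[0,0,-1]]);rv=np.array([-3.135,.202,0])
c1=fake("",[.42048524,.08234447,.36638794],rv,mk)
def ring(f,roi):
    im=cv2.imread(f);x0,x1,y0,y1=roi;h=cv2.cvtColor(im[y0:y1,x0:x1],cv2.COLOR_BGR2HSV)
    m=((h[...,0]>8)&(h[...,0]<28)&(h[...,1]>90)).astype(np.uint8)
    p=cv2.findNonZero(m);(cx,cy),ax,_=cv2.fitEllipse(cv2.convexHull(p));return (cx+x0,cy+y0),ax,len(p)
r1=ring("pics/w1.png",(130,210,180,245));r2=ring("pics/w2.png",(290,350,205,260));print(r1,r2)
print("hub top",tri([ray(c1,r1[0]),ray(c2,r2[0])]))
cv=lambda u,v:(170+u/2,v/2)
def yaw(a,b,z):
    A,B=atz(c2,cv(*a),z),atz(c2,cv(*b),z);d=A-B  # left - right = +y
    return np.degrees(np.arctan2(-d[0],d[1])),np.linalg.norm(d),((A+B)/2).round(3)
print("cap",yaw((231,205),(386,210),.098)); print("lugs",yaw((165,427),(437,437),.165))
n=atz(c2,cv(308.5,195),.11);print("neck end",n)
print("flats",yaw((257,480),(346,480),.229))
E
```

```text
((163.00415802001953, 213.64707565307617), (35.08961868286133, 39.53055191040039), 364) ((319.72311782836914, 233.53064727783203), (37.116641998291016, 38.08189392089844), 354)
hub top (array([0.450183  , 0.20046985, 0.22865422]), [np.float64(3.879672470825965e-05), np.float64(3.8796724708217576e-05)])
cap (np.float64(-8.930484782520614), np.float64(0.0800177953100501), array([0.552, 0.183, 0.098]))
lugs (np.float64(-9.337833070347381), np.float64(0.12722939319247253), array([0.45 , 0.2  , 0.165]))
neck end [0.55712    0.18269468 0.11      ]
flats (np.float64(-7.18401330472007), np.float64(0.03441225171205221), array([0.445, 0.2  , 0.229]))
```

Hub top is at (0.450, 0.2005, 0.2287), against 0.229 expected. Head yaw is about -9° from cap, lugs and neck. I'll turn +2°, centre and descend.

```bash
python3 -m jog '[1,-0.0017,-0.0004,-0.0,0,0,2, 1,0,0,0.04,0,0,0, 1,0,0,0.04,0,0,0, 1,0,0,0.02,0,0,0, 1,0,0,0,0,0,0]'
python3 - <<'E'
from h import *
o=ctrl.get_obs();M=R.from_rotvec(o["tool_rot"]).as_matrix()
print(o["tool_pos"],M.round(4).tolist(),"err tool",(M.T@(np.array([.4502,.2005,.184])-o["tool_pos"])).round(4),"yaw",np.degrees(np.arctan2(M[1,0],M[0,0])))
im=ctrl.get_image("wrist");cv2.imwrite("pics/w3.png",im["image"])
E
```

```text
t: 4.82
tool_pos: [0.4495, 0.1972, 0.2651]
tool_rot: [3.13, -0.262, -0.004]
contact_force: [0.3, 0.0, 0.6]
opening: 0.0854
[0.44953144 0.19716234 0.26511471] [[0.9861, -0.1661, -0.0024], [-0.1661, -0.9861, -0.0006], [-0.0023, 0.001, -1.0]] err tool [ 0.0003 -0.0035  0.0811] yaw -9.563130101248987
```

View pics/w3.png

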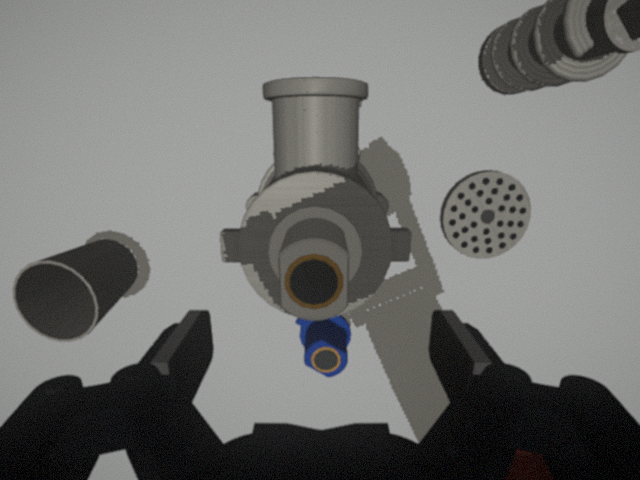

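The view agrees with the numbers: the lugs are level with the picture, and the hub at column 314 is ~3.5 mm left of the mid-jaw column of 321. I'll correct that and go down.

```bash
python3 -m jog '[1,0.0003,-0.0035,0,0,0,0, 1,0,0,0.03,0,0,0, 1,0,0,0.03,0,0,0, 1,0,0,0.013,0,0,0, 1,0,0,0.008,0,0,0, 1,0,0,0,0,0,0]'
python3 - <<'E'
from h import *
o=ctrl.get_obs();M=R.from_rotvec(o["tool_rot"]).as_matrix()
print("err tool",(M.T@(np.array([.4502,.2005,.184])-o["tool_pos"])).round(4),"yaw",np.degrees(np.arctan2(M[1,0],M[0,0])),o["contact_force"])
E
```

```text
t: 5.62
tool_pos: [0.4514, 0.2013, 0.1859]
tool_rot: [-3.131, 0.26, -0.001]
contact_force: [0.0, 0.1, -0.3]
opening: 0.0854
err tool [-0.0011  0.001   0.0019] yaw -9.493192640407846 [ 0.03176723  0.10948012 -0.28339682]
```

```bash
python3 -m jog '[0,0,0.001,0,0,0,0, 0,0,0,0,0,0,0, 0,0,0,0,0,0,0, 0,0,0,0,0,0,0, 0,0,0,0,0,0,0, 0,0,0,0,0,0,0]' 70
python3 - <<'E'
from h import *
o=ctrl.get_obs();M=R.from_rotvec(o["tool_rot"]).as_matrix()
print("F tool",(M.T@o["contact_force"]).round(2),"T",(M.T@o["wrist_torque"]).round(3),o["opening"],"pos",o["tool_pos"].round(4),"tilt",M[:,2].round(4))
im=ctrl.get_image("scene");cv2.imwrite("pics/s4.png",cv2.resize(im["image"][120:345,300:500],None,fx=2.6,fy=2.6,interpolation=cv2.INTER_CUBIC))
E
```

```text
t: 6.38
tool_pos: [0.4512, 0.2006, 0.1861]
tool_rot: [-3.13, 0.26, -0.002]
contact_force: [-1.0, 2.2, 4.8]
opening: 0.0351
F tool [-1.34 -2.05 -4.76] T [ 0.275 -0.215 -0.004] 0.035144373217430226 pos [0.4512 0.2006 0.1861] tilt [ 1.2e-03  9.0e-04 -1.0e+00]
```

View pics/s4.png

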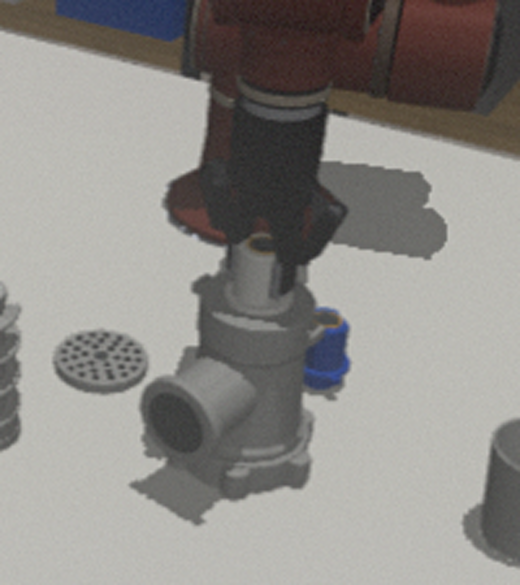

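Hub is gripped at 35 mm opening, head unmoved and flat. I'll make the first lean 6° towards tool +y, raising it a little.

```bash
cat > st.py <<'E'
from h import *
o=ctrl.get_obs();M=R.from_rotvec(o["tool_rot"]).as_matrix()
x=np.array([np.cos(np.radians(-9.5)),np.sin(np.radians(-9.5)),0]);y=np.array([x[1],-x[0],0])
d=o["tool_pos"]-np.array([.4512,.2006,.1861])
print("t",round(o["t"],2),"lean deg",np.degrees(np.arcsin(-M[:,2]@y)).round(2),"xlean",np.degrees(np.arcsin(-M[:,2]@x)).round(2),"dx,dy,dz mm",(1e3*np.array([d@x,d@y,d[2]])).round(1),"F(x,y,up)",np.round([o["contact_force"]@x,o["contact_force"]@y,o["contact_force"][2]],1),"T",(M.T@o["wrist_torque"]).round(2),"op",round(o["opening"],4))
E
python3 -m jog '[0,0,0.0004,-0.0006,1.5,0,0, 0,0,0.0004,-0.0006,1.5,0,0, 0,0,0.0004,-0.0006,1.5,0,0, 0,0,0.0004,-0.0006,1.5,0,0, 0,0,0,0,0,0,0]'; python3 st.py
```

```text
t: 7.05
tool_pos: [0.451, 0.1992, 0.1887]
tool_rot: [-3.024, 0.251, -0.015]
contact_force: [-0.0, 4.4, 6.2]
opening: 0.0355
t 7.05 lean deg 6.16 xlean -0.07 dx,dy,dz mm [0.1 1.4 2.6] F(x,y,up) [-0.7 -4.3  6.2] T [ 0.27 -0.25 -0.02] op 0.0355
```

```bash
python3 -m jog '[0,0,-0.0004,-0.0006,-1.5,0,0, 0,0,-0.0004,-0.0006,-1.5,0,0, 0,0,-0.0004,-0.0006,-1.5,0,0, 0,0,-0.0004,-0.0006,-1.6,0,0, 0,0,0,0,0,0,0, 0,0,0,0,0,0,0]'; python3 st.py
python3 - <<'E'
from h import *
im=ctrl.get_image("scene");cv2.imwrite("pics/s5.png",cv2.resize(im["image"][120:345,300:500],None,fx=2.6,fy=2.6,interpolation=cv2.INTER_CUBIC))
E
```

```text
t: 7.8
tool_pos: [0.4509, 0.2003, 0.1888]
tool_rot: [3.128, -0.259, -0.0]
contact_force: [3.7, 4.2, -4.8]
opening: 0.0354
t 7.8 lean deg -0.14 xlean 0.0 dx,dy,dz mm [-0.3  0.4  2.7] F(x,y,up) [ 2.9 -4.8 -4.8] T [0.91 0.71 0.08] op 0.0354
```

View pics/s5.png

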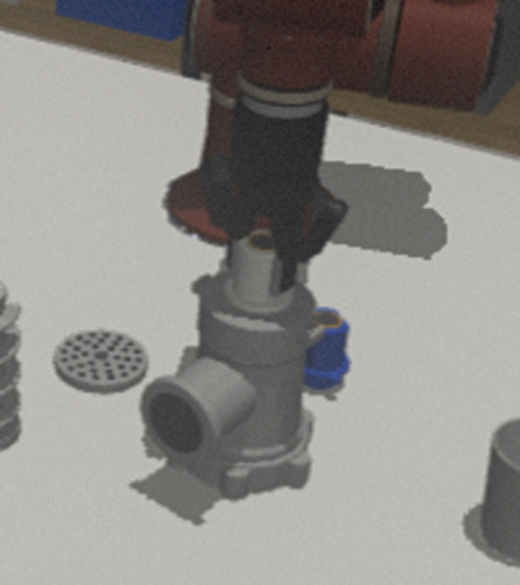

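Head is unmoved, pull only ~5 N. Now I'll lean it the other way.

```bash
python3 -m jog '[0,0,-0.0004,-0.0005,-1.5,0,0, 0,0,-0.0004,-0.0005,-1.5,0,0, 0,0,-0.0004,-0.0005,-1.5,0,0, 0,0,-0.0004,-0.0005,-1.5,0,0, 0,0,0,0,0,0,0]'; python3 st.py
python3 -m jog '[0,0,0.0004,-0.0005,1.5,0,0, 0,0,0.0004,-0.0005,1.5,0,0, 0,0,0.0004,-0.0005,1.5,0,0, 0,0,0.0004,-0.0005,1.5,0,0, 0,0,0,0,0,0,0]'; python3 st.py
```

```text
t: 8.48
tool_pos: [0.4513, 0.2024, 0.1905]
tool_rot: [3.025, -0.25, -0.013]
contact_force: [4.0, 3.5, -5.1]
opening: 0.0354
t 8.47 lean deg -6.1 xlean -0.01 dx,dy,dz mm [-0.2 -1.7  4.4] F(x,y,up) [ 3.4 -4.1 -5.1] T [1.36 0.72 0.1 ] op 0.0354
t: 9.1
tool_pos: [0.4507, 0.2003, 0.1924]
tool_rot: [3.129, -0.259, -0.001]
contact_force: [4.5, 4.2, -5.5]
opening: 0.035
t 9.1 lean deg -0.12 xlean 0.02 dx,dy,dz mm [-0.4  0.4  6.3] F(x,y,up) [ 3.7 -4.8 -5.5] T [ 0.98  0.79 -0.15] op 0.035
```

```bash
python3 -m jog '[0,0,0.0004,-0.0005,1.5,0,0, 0,0,0.0004,-0.0005,1.5,0,0, 0,0,0.0004,-0.0005,1.5,0,0, 0,0,0.0004,-0.0005,1.5,0,0, 0,0,0,0,0,0,0]'; python3 st.py
python3 -m jog '[0,0,-0.0004,-0.0005,-1.5,0,0, 0,0,-0.0004,-0.0005,-1.5,0,0, 0,0,-0.0004,-0.0005,-1.5,0,0, 0,0,-0.0004,-0.0005,-1.5,0,0, 0,0,0,0,0,0,0]'; python3 st.py
```

```text
t: 9.72
tool_pos: [0.4504, 0.198, 0.1943]
tool_rot: [-3.031, 0.252, -0.012]
contact_force: [5.0, 3.0, -4.5]
opening: 0.0353
t 9.72 lean deg 5.78 xlean 0.04 dx,dy,dz mm [-0.4  2.7  8.2] F(x,y,up) [ 4.5 -3.8 -4.5] T [ 0.45  0.8  -0.04] op 0.0353
t: 10.35
tool_pos: [0.4506, 0.2004, 0.1965]
tool_rot: [3.128, -0.259, -0.002]
contact_force: [3.9, 3.3, -4.9]
opening: 0.0351
t 10.35 lean deg -0.18 xlean 0.06 dx,dy,dz mm [-0.5  0.3 10.4] F(x,y,up) [ 3.3 -3.9 -4.9] T [0.96 0.71 0.12] op 0.0351
```

```bash
python3 -m jog '[0,0,-0.0004,-0.0005,-1.5,0,0, 0,0,-0.0004,-0.0005,-1.5,0,0, 0,0,-0.0004,-0.0005,-1.5,0,0, 0,0,-0.0004,-0.0005,-1.5,0,0, 0,0,0,0,0,0,0]'; python3 st.py
```

```text
t: 10.98
tool_pos: [0.451, 0.2029, 0.1983]
tool_rot: [3.026, -0.25, -0.014]
contact_force: [3.5, 5.7, -6.2]
opening: 0.0353
t 10.97 lean deg -6.05 xlean 0.03 dx,dy,dz mm [-0.5 -2.2 12.2] F(x,y,up) [ 2.5 -6.2 -6.2] T [1.65 0.63 0.06] op 0.0353
```

```bash
python3 -m jog '[0,0,0.0004,-0.0005,1.5,0,0, 0,0,0.0004,-0.0005,1.5,0,0, 0,0,0.0004,-0.0005,1.5,0,0, 0,0,0.0004,-0.0005,1.5,0,0, 0,0,0.0004,-0.0005,1.5,0,0, 0,0,0.0004,-0.0005,1.5,0,0, 0,0,0.0004,-0.0005,1.5,0,0, 0,0,0.0004,-0.0005,1.5,0,0, 0,0,0,0,0,0,0]'; python3 st.py
python3 - <<'E'
from h import *
im=ctrl.get_image("scene");cv2.imwrite("pics/s6.png",cv2.resize(im["image"][120:345,300:500],None,fx=2.6,fy=2.6,interpolation=cv2.INTER_CUBIC))
E
```

```text
t: 12.1
tool_pos: [0.4498, 0.199, 0.2037]
tool_rot: [-3.027, 0.252, -0.009]
contact_force: [0.7, 5.9, -1.6]
opening: 0.035
t 12.1 lean deg 5.95 xlean 0.14 dx,dy,dz mm [-1.1  1.8 17.6] F(x,y,up) [-0.3 -5.9 -1.6] T [ 1.02 -0.06  0.04] op 0.035
```

View pics/s6.png

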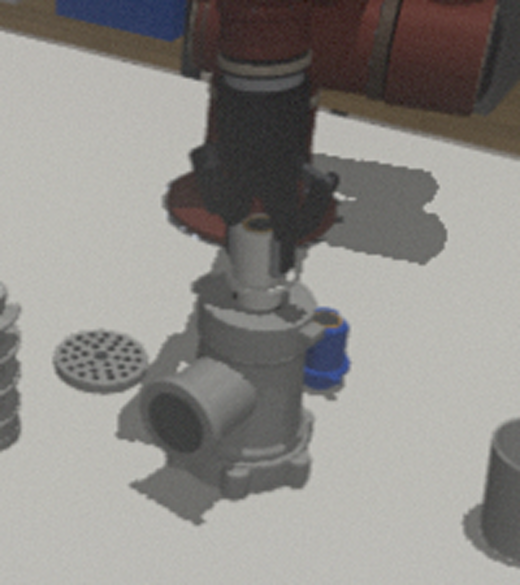

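Shadow gap under the flange shows the bush rising with the hand, and the pull has dropped to 1.6 N, about its own weight, so it is past the plungers. I'll set it upright and raise it clear.

```bash
python3 -m jog '[0,0.0002,-0.0004,-0.0025,-1.5,0,0, 0,0.0003,-0.0004,-0.003,-1.5,0,0, 0,0.0003,-0.0004,-0.0035,-1.5,0,0, 0,0.0003,-0.0004,-0.004,-1.5,0,0, 0,0,0,-0.001,0,0,0, 0,0,0,0,0,0,0, 0,0,0,0,0,0,0]'; python3 st.py
python3 - <<'E'
from h import *
im=ctrl.get_image("scene");a=cv2.resize(im["image"][160:320,340:460],None,fx=3.2,fy=3.2,interpolation=cv2.INTER_CUBIC)
o=ctrl.get_obs();w=ctrl.get_image("wrist");c=cam(w,o)
b=cv2.resize(w["image"][100:420,180:460],None,fx=1.4,fy=1.6,interpolation=cv2.INTER_CUBIC)
cv2.imwrite("pics/f7.png",np.hstack([a,b]));cv2.imwrite("pics/w7.png",w["image"])
E
```

```text
t: 13.02
tool_pos: [0.4517, 0.199, 0.2181]
tool_rot: [3.129, -0.26, -0.001]
contact_force: [-0.4, -0.4, -1.6]
opening: 0.0351
t 13.03 lean deg -0.11 xlean 0.02 dx,dy,dz mm [ 0.8  1.5 32. ] F(x,y,up) [-0.4  0.4 -1.6] T [-0.04 -0.05  0.03] op 0.0351
```

View pics/f7.png

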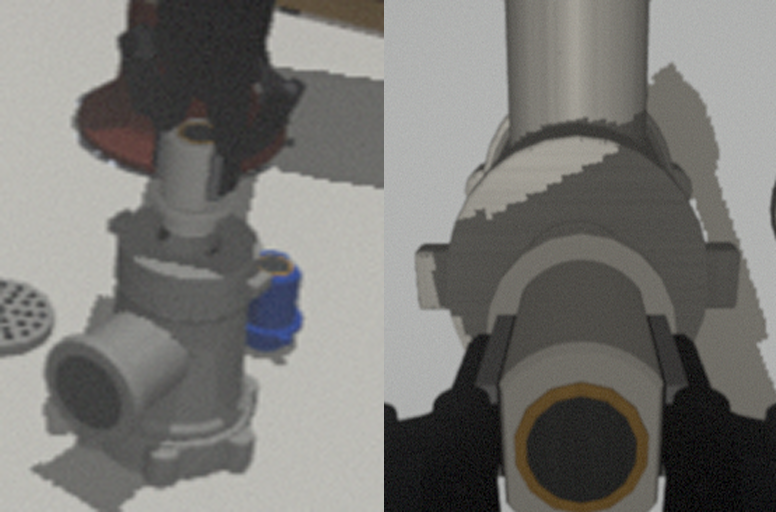

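```bash
python3 - <<'E'
from h import *
o=ctrl.get_obs();w=ctrl.get_image("wrist");s=ctrl.get_image("scene")
cw,cs=cam(w,o),cam(s)
print("hub top",[np.round(v,4) for v in tri([ray(cw,(321.4,378)),ray(cs,(402.5,201))])],"expect z .261; wrist@.261",atz(cw,(321.4,378),.261).round(4))
g=lambda u,v:(180+(u-384)/1.4,100+v/1.6)
A,B=atz(cw,g(416,276),.165),atz(cw,g(740,276),.165);print("lug mid",((A+B)/2).round(4),"span",np.linalg.norm(A-B).round(3))
print(o["t"],o["dq"].round(4))
E
python3 st.py
```

```text
hub top [array([0.4521, 0.1986, 0.2615]), array([0.0003, 0.0003])] expect z .261; wrist@.261 [0.452  0.1984 0.261 ]
lug mid [0.4504 0.1999 0.165 ] span 0.13
13.125 [ 0.0003  0.002  -0.0007  0.001   0.0017 -0.0001]
t 13.22 lean deg -0.11 xlean 0.01 dx,dy,dz mm [ 0.8  1.5 32. ] F(x,y,up) [ 0.6 -0.5 -2.4] T [0.04 0.01 0.  ] op 0.0355
```

The hub top is at z 0.2615, so the bush is raised about 32 mm and its spigot end is about 12 mm clear of the rim. It sits about 2 mm off the bore axis, upright and still, and the head is where it was. Handing in.

```bash
python3 -c "
from station import ctrl
print(ctrl.finish_job())"
```

```text
the job is handed in; nothing more can be done
None
```

The bush is out and the job is handed in at about 13 s. The gripper holds the bush upright above the bore, so you can wipe out the seat. No verdict was reported.

- **What I did:** I gripped the white bush's hub across its flats at 70 N. I then rocked it about ±6° through upright five times, raising it roughly 2 mm per half-swing. The pull was about 5 to 6 N at the checks between swings, against a head weight of about 31 N. I then set it upright and raised it clear.
- **Bush at the end:** the last view puts the hub top at z 0.2615, which is 32 mm above seated. The spigot end is therefore about 12 mm above the rim, within 0.2° of upright and about 2 mm off the bore axis. The load was 1.6 to 2.4 N, about the bush's own weight, with almost no sideways force or torque.
- **Head at the end:** its lugs are within 0.5 mm of their first measured position, and it looks flat on the table.
- **Not checked:** I measured the lean angles from the tool's pose and did not measure the bush itself. I did not measure the other things on the table again; they looked undisturbed in the pictures that showed them.
- **Disagreements:** the flats alone gave a yaw of -7.2° in the early picture, against about -9° from the neck and lugs. I used -9.5°, and the flats seated well in the jaws.

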